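# Reload the LED work lamp and hold its bayonet cap home

### The arm

A 7-joint arm with a two-finger parallel gripper is mounted at the origin on the work surface. World frame = base frame: x ahead of the robot, y to its left, z up, the work surface at z = 0. Lengths are in m, angles in rad, forces in N, time in s.
With the tool pointing down it reaches from about 0.425 to 0.925 m from the base axis. Payload 6.8 kg.
Tool frame: the origin (TCP) lies between the finger pads; the fingertips stand 14 mm ahead of it and the grasp point (between the pads) lies 5 mm behind it; z points along the fingers, y is the line along which they close (so a half turn about z gives the same grasp; the last joint's range is limited). The gripper opens to 85 mm and grips with 20 to 120 N. Pads are 22 mm wide; open, the fingers measure 114 mm over their backs; the gripper's body (76 mm by 85 mm) begins 54 mm behind the grasp point. The pads swing forward as they close: fully open they stand 13 mm farther back than shut.
Start: joints at [-0.108, 0.477, 0.022, 1.555, -0.011, 1.109, -0.083], TCP at [0.675, 0, 0.245] pointing down, gripper open.
Joint ranges: [-2.96, 2.96], [-0.34, 2.1], [-1.41, 1.46], [0.24, 2.44], [-1.37, 4.51], [0.17, 1.92], [-2.96, 2.96]. Speed limits (rad/s): [2.39, 2.39, 3.14, 3.14, 3.14, 3.14, 3.14].

### API

Orientations are given as a rotation vector (axis times angle).
In Python, from bench import r, eyes, ticket gives the robot as it stands. The module is installed in compiled form; this text tells all that it offers.
- The arm moves only by the tool arm_command, never from a script. Its argument "plan" is text: rows parted by semicolons, each of 4 numbers parted by spaces: the shift along the tool's x, y, z in m, then the turn about the tool's z in degrees. In form: tx ty tz yaw; .... A call has 1 to 20 rows; each row shifts and turns the commanded pose from where the row before left it, along the tool's axes as they then stand; what a row does not reach is not made up. A row lasts 1/8 s, in which the tool goes at most 62.5 mm and 10.7 degrees, less where a joint would pass 70% of its speed; a pose out of reach is approached as far as the arm can. A call is refused whole if a number of a shift passes 0.0625 or a number of a turn 10.7, either way. A call with a gripper value outside its range is refused whole. "hand" is the closure, from -1 (fully open) to 1 (shut), set as the call begins (left out, the last holds). The fingers move at their own pace and stop on an object; "grip_force" is the grip in N (left out, the last holds). Time passes only in rows, so rows that do not move let the fingers close. It gives the time, the measured TCP pose, the force, the opening and the grip force at its end, in the units of the state.
- r.get_obs(): the state, without advancing time (a new reading comes with each control period).
- eyes.grab_frame(name): name is "scene" or "side" or "wrist"; returns (picture, depth): 420x560x3 uint8, red, green, blue; 420x560 float32, m along the optical axis (not along the pixel's ray), 0 where there is no reading.
- eyes.calibration(name): a dict with "fov_y" (degrees; the focal length in pixels is half the picture's height over the tangent of half this angle, whatever the lens; pixels are square), "cx", "cy" (the principal point, pixels), "origin" and "attitude" of the camera in the world; the wrist camera has in their place "tool_from_camera" (4x4, takes a point from camera to tool coordinates, whose origin is the TCP and whose axes are the flange's). Camera axes: x right, y up, looking along -z (the intrinsics and any distortion apply to the point x, -y, -z); pixel columns grow to the right and rows downward; lengths in m; the calibration is good to about 2 mm. The wrist camera is an equidistant fisheye: a pixel r from the principal point sees the ray r / f radians off the axis. A picture is of the moment at which its call begins: read the wrist's pose just before it. calibration takes no time and is no camera call.
- ticket.hand_in(): hands the job in; it is judged then, once.
The state is a dict: "clock": time; "joints": joint angles; "qvel": joint speeds; "tau": joint torques, N m; "tcp_pos": TCP position; "orientation": TCP orientation; "contact_force": force on the tool from outside, world axes, zero at the start; "moment": the same for the moment, N m; "grip_width": finger opening in m; "gripper_force": force on a finger pad.
Only numpy, scipy, OpenCV 4.12 (cv2) and the standard library are available. Lean on these libraries where they do the work, as an engineer would, in place of code of your own. Each camera call takes 0.05 s, during which the arm holds its last target. There are 200 camera calls.

### The job

Drop the two C-size cells (the 26 mm thick pair, not the fatter one) one after the other, nub up, into the open tube of the upturned work lamp. Then put on the bayonet cap: line its lugs up with the slots, push it in against the spring, twist it a quarter turn clockwise (seen from above) to the stop, and finish while still gripping it and pressing it fully home - do not let go. Leave everything else where it stands.

Things in the scene. Friction and masses are not known exactly. Their poses are not given: they have to be found in the camera images.
- lamp: LED work lamp standing upside down, fixed on a 120 x 120 x 6 mm wooden cradle. Origin: centre of the cradle's underside on the table, z up. Black head, 92 mm wide, up to 22 mm; above it an aluminium tube, 56 mm thick, its bore (31 mm wide) along z and open at the rim 135 mm up. Two bayonet slots open upwards in the rim, on the +x and -x sides
- mouth (a point): centre of the tube's open mouth at rim height, 135 mm above the table on the bore's axis; axes as the lamp
- slot (a point): the +x bayonet slot at rim height, 22 mm from the bore's axis (the other is opposite). Slots are 13 mm wide, through the whole wall, and run 23 mm down; at their foot a groove goes on clockwise (from above) a quarter turn to a stop, under a ledge 8 mm thick whose underside is 127 mm above the table. The other way round is blocked
- plate (a point): top of the spring-loaded contact plate at the bottom of the bore, 22 mm above the table when free; moves down with 2 N preload and 0.9 N/mm, 15 mm of travel. Two cells standing on it reach up to 122 mm; the cap presses them down 12 mm
- cell_a: C-size battery cell, grey cylinder with steel ends, 26 mm thick and 50 mm tall with a small nub on top, 65 g, standing upright and loose. Origin at the centre of its flat underside, z up through the nub. It fits the bore with 2.5 mm to spare all round.
- cell_b: the other C-size cell, alike; either may go in first
- cap: bayonet cap, loose, 60 g, standing on its plug. Origin: centre of the plug's underside, z up. Aluminium plug 28.6 mm thick, 25 mm tall, with two lugs along +x and -x, 7 mm wide, reaching 22.5 mm from the axis, at heights 6 to 12 mm; aluminium flange, 54 mm wide, from 25 to 33 mm; above it the black wing. Either lug fits either slot
- wing (a point): middle of the cap's wing, the part to grip: 44 mm long along the cap's x (in line with the lugs), 14 mm thick along y, 26 mm high, from 33 to 59 mm above the cap's origin; this point is at 46 mm; axes as the cap
- flange (a point): centre of the underside of the cap's flange, 25 mm above the cap's origin. Fully home it lies on the lamp's rim (cap origin 110 mm above the table). From 5 mm above the rim down the lugs clear the ledge and the cap can turn. Let go when turned, it is lifted those 5 mm by the spring; pressing it home takes about 11 N
- big_cell: D-size cell, 34 mm thick, 61 mm tall, standing among the others; does not fit, leave alone. Origin at the centre of its underside
- washer: flat rubber washer, 30 mm wide, 5 mm high, lying among the cells; leave alone. Origin at its underside
- tape: empty tape roll, 90 mm wide, 48 mm high; leave alone. Origin at its underside
- mug: white mug, 80 mm wide, 90 mm high; leave alone. Origin at its underside
- driver: screwdriver lying on the table; leave alone
- carton: small carton, 70 x 110 x 60 mm; leave alone. Origin at its underside
- bolt: short steel bolt standing on its end, 50 mm tall; leave alone. Origin at its underside
There are look-alikes about, which are no part of the job. What is shaped like the cell_b but green is not meant.

How it is judged:
On the way, in this order (a step that is already met when the one before it is completed fails the run):
1. one C-size cell is in the tube, nub up (((horizontal distance between cell_a and lamp below 0.006 m and z of cell_a in the frame of lamp below 0.08 m and angle between cell_a's own z axis and vertical below 0.3 rad) or (horizontal distance between cell_b and lamp below 0.006 m and z of cell_b in the frame of lamp below 0.08 m and angle between cell_b's own z axis and vertical below 0.3 rad))), for 0.1 s.
2. both C-size cells are in the tube, nub up (horizontal distance between each of cell_a, cell_b and lamp below 0.006 m and z of each of cell_a, cell_b in the frame of lamp below 0.08 m and angle between each of cell_a, cell_b's own z axis and vertical below 0.3 rad), for 0.1 s.
3. the cap is pushed in against the spring with its lugs in the slots (horizontal distance between cap and lamp below 0.005 m and z of cap in the frame of lamp below 0.1185 m and angle between the x axis of cap and the x axis of lamp, either way round below 0.6 rad), for 0.02 s.
At the end, for the whole second after the job is handed in: Both C-size cells are in the tube, nub up; the cap is on, turned at least 72 degrees of its quarter turn and pressed to within 3.5 mm of fully home, upright and still, with the fingers still gripping it (more than 3 N) (horizontal distance between each of cell_a, cell_b and lamp below 0.006 m and z of each of cell_a, cell_b in the frame of lamp below 0.067 m and angle between each of cell_a, cell_b's own z axis and vertical below 0.3 rad and horizontal distance between cap and lamp below 0.005 m and z of cap in the frame of lamp below 0.1135 m and angle between cap's own z axis and vertical below 0.12 rad and angle between the x axis of cap and the x axis of lamp, either way round above 1.25 rad and contact force between the fingers and cap above 3 N and angular speed of cap below 0.3 rad/s); the arm keeps its last pose, push and grip.
It fails at once if the big cell is shifted by more than 4 cm or knocked over (distance of big_cell from where it was at the start of the episode above 0.04 m or angle between big_cell's own z axis and vertical above 0.5 rad).
It fails at once if the washer or the bolt is shifted by more than 4 cm or knocked over (distance of any of washer, bolt from where it was at the start of the episode above 0.04 m or angle between any of washer, bolt's own z axis and vertical above 0.5 rad).
It fails at once if the mug, tape roll, carton or screwdriver is shifted by more than 4 cm or knocked over (distance of any of mug, tape, carton, driver from where it was at the start of the episode above 0.04 m or angle between any of mug, tape, carton's own z axis and vertical above 0.5 rad).
It also fails if it takes over 72 s, if anything falls off the work surface, if the arm or the gripper's body presses on something with over 40 N, if the wrist force passes 120 N, or if a joint passes its speed limit or range.

## Working session

There is one attempt and no reset: what is moved stays moved. The work goes in short steps, Python scripts to look and compute and a tool call to move; the robot and the scene stay as the last step left them, time stands still between calls to the robot, and variables do not carry over. Pictures are saved under pics/ and viewed, at most 10 in all, crops included, and the job is handed in when it is done.

Besides the shell and the picture viewer there is one more tool, called after "Call:" as name(argument=value, ...) on one line, values as JSON. arm_command: Moves the arm, as the interface text tells. Its arguments: {"type":"object","properties":{"plan":{"type":"string"},"hand":{"type":"number"},"grip_force":{"type":"number"}},"required":["plan"]}

```bash
mkdir -p pics
cat > h.py <<'E'
import numpy as np,cv2
from bench import r,eyes,ticket
from scipy.spatial.transform import Rotation as R
def grab(n):
    o=r.get_obs(); p,d=eyes.grab_frame(n); np.savez(f'pics/{n}.npz',p=p,d=d,tp=o['tcp_pos'],to=o['orientation'])
    return p,d,o
def world(n,d,o,uv=None):
    c=eyes.calibration(n); h,w=d.shape
    f=h/2/np.tan(np.radians(c['fov_y'])/2)
    v,u=np.mgrid[:h,:w].astype(float)
    x=(u-c['cx'])/f; y=(v-c['cy'])/f
    if n=='wrist':
        rr=np.hypot(x,y)+1e-9; s=np.tan(np.minimum(rr,1.5))/rr; x=x*s;y=y*s
    P=np.stack([x*d,-y*d,-d],-1)
    if n=='wrist':
        T=np.array(c['tool_from_camera']); P=P@T[:3,:3].T+T[:3,3]
        return P@R.from_rotvec(o['orientation']).as_matrix().T+np.array(o['tcp_pos'])
    A=np.array(c['attitude'])
    if A.shape==(3,): A=R.from_rotvec(A).as_matrix()
    elif A.shape==(4,): print('quat?',A)
    return P@A.T+np.array(c['origin'])
E
python3 - <<'E'
from h import *
for n in['scene','side']:
    p,d,o=grab(n); cv2.imwrite(f'pics/{n}0.png',cv2.resize(p[...,::-1],(784,588)))
    c=eyes.calibration(n);print(n,c)
print(eyes.calibration('wrist')); print(o)
E
```

```text
scene {'fov_y': 46.93495751025511, 'cx': 281.80959187038616, 'cy': 211.43502879647284, 'origin': array([1.39035628, 0.36873696, 1.17500667]), 'attitude': array([0.4371658 , 0.66647319, 1.90201395])}
side {'fov_y': 53.09021885129065, 'cx': 292.56999540437255, 'cy': 211.40081313252787, 'origin': array([ 0.15053552, -0.62918273,  0.58142495]), 'attitude': array([ 1.00275742, -0.30238998, -0.52419452])}
{'fov_y': 65.70646984690485, 'cx': 275.5317570881528, 'cy': 208.43880639789944, 'tool_from_camera': array([[-1.06895310e-03,  9.53083792e-01,  3.02704713e-01,
         7.68373245e-02],
       [ 9.99999358e-01,  1.13276514e-03, -3.52412229e-05,
        -2.97427925e-04],
       [-3.76481186e-04,  3.02704481e-01, -9.53084391e-01,
        -1.29211295e-01],
       [ 0.00000000e+00,  0.00000000e+00,  0.00000000e+00,
         1.00000000e+00]])}
{'clock': 0.05, 'joints': array([-0.10810807,  0.47780058,  0.0223229 ,  1.55644912, -0.01151475,
        1.10930877, -0.08311681]), 'qvel': array([ 0.00098868, -0.00075975,  0.00071923, -0.00082672,  0.00060302,
        0.00098911, -0.00019345]), 'tau': array([ 3.43730608e-03, -5.98308814e+01,  1.61476918e+00, -2.82256454e+01,
        1.27040211e-02,  5.18882895e-03, -2.67398758e-05]), 'tcp_pos': array([6.74430239e-01, 6.70001580e-06, 2.44326029e-01]), 'orientation': array([-2.22055811e+00, -2.22060530e+00,  2.16559254e-03]), 'contact_force': array([ 0.66158573, -0.11099977,  1.06302946]), 'moment': array([-0.0008988 , -0.006567  ,  0.02474432]), 'gripper_force': 0.0, 'grip_width': 0.085032821204673}
```

View pics/scene0.png

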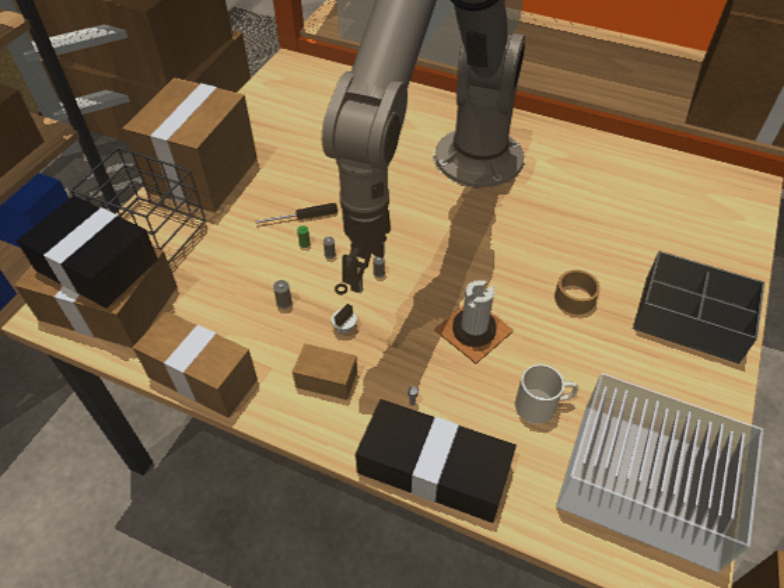

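View pics/side0.png

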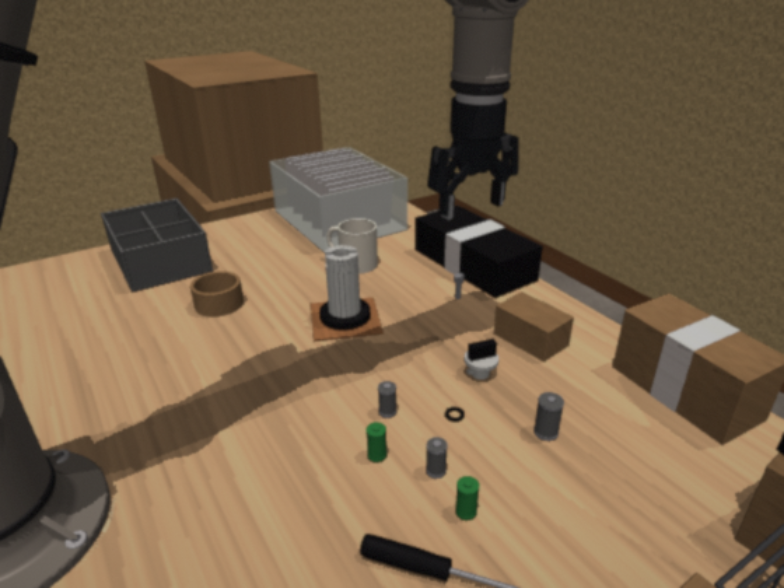

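The scene view (784 px) shows the grey cells at (329,247) and (379,266), the D cell at (283,294), the washer at (341,289), the cap at (345,320) and the lamp tube at (478,300). In the side view the cells are at (387,398) and (437,457), the cap at (481,358) and the lamp mouth at (342,255). Green look-alikes stand nearby.

```bash
cat > m.py <<'E'
from h import *
from scipy.optimize import least_squares
def circ(xy):
    f=lambda q:np.hypot(*(xy-q[:2]).T)-q[2]
    s=least_squares(f,[*xy.mean(0),.013],loss='soft_l1',f_scale=.001);return s.x
if __name__=='__main__':
  seeds={'scene':dict(A=(379,266),B=(329,247),D=(283,294),cap=(345,318),lamp=(478,300),wash=(341,289),bolt=(412,395),car=(325,370)),
       'side':dict(A=(387,398),B=(437,457),D=(549,415),cap=(481,358),lamp=(342,280),g1=(376,442),g2=(467,498))}
  for n,S in seeds.items():
    z=np.load(f'pics/{n}.npz');W=world(n,z['d'],None)
    np.save(f'pics/{n}_W.npy',W)
    for k,(u,v) in S.items():
        u=int(u/1.4);v=int(v/1.4);k2=45 if k=='lamp' else 20
        w=W[v-k2:v+k2,u-k2:u+k2].reshape(-1,3); c=W[v,u]
        w=w[np.hypot(*(w-c)[:,:2].T)<(.04 if k in('lamp','cap')else .028)]
        w=w[w[:,2]>.004]
        zt=np.percentile(w[:,2],98); t=w[w[:,2]>zt-.004]
        body=w[(w[:,2]>.012)&(w[:,2]<zt-.006)]
        print(n,k,'seed',c.round(3),'ztop',zt.round(4),'topmean',t.mean(0).round(4),len(t),'bodycirc',circ(body[:,:2]).round(4) if len(body)>8 else '')
E
python3 m.py
```

```text
scene A seed [ 0.491 -0.067  0.036] ztop 0.0514 topmean [ 0.4851 -0.0691  0.0494] 21 bodycirc [ 0.4805 -0.0723  0.0127]
scene B seed [ 0.484 -0.194  0.039] ztop 0.0511 topmean [ 0.4786 -0.2008  0.049 ] 19 bodycirc [ 0.4757 -0.2016  0.0124]
scene D seed [ 0.656 -0.214  0.05 ] ztop 0.0613 topmean [ 0.6479 -0.224   0.0597] 41 bodycirc [ 0.6454 -0.226   0.015 ]
scene cap seed [ 0.657 -0.068  0.045] ztop 0.0601 topmean [ 0.6522 -0.0744  0.0585] 45 bodycirc [ 0.6517 -0.0783  0.0213]
scene lamp seed [0.569 0.185 0.135] ztop 0.1363 topmean [0.5538 0.1823 0.1347] 91 bodycirc [0.5489 0.1812 0.0256]
scene wash seed [ 0.559 -0.13   0.002] ztop 0.0091 topmean [ 0.5587 -0.1277  0.0068] 14 bodycirc 
scene bolt seed [0.768 0.132 0.043] ztop 0.0521 topmean [0.7619 0.1308 0.05  ] 20 bodycirc [0.7638 0.1301 0.0056]
scene car seed [ 0.793 -0.041  0.058] ztop 0.0632 topmean [ 0.7917 -0.0418  0.0609] 138 bodycirc [ 0.796  -0.04    0.0205]
side A seed [ 0.472 -0.082  0.039] ztop 0.0508 topmean [ 0.4779 -0.0725  0.049 ] 93 bodycirc [ 0.4792 -0.0709  0.0129]
side B seed [ 0.466 -0.211  0.04 ] ztop 0.0514 topmean [ 0.4725 -0.2011  0.0492] 124 bodycirc [ 0.4734 -0.2001  0.0128]
side D seed [ 0.629 -0.238  0.049] ztop 0.0619 topmean [ 0.6393 -0.2292  0.0602] 159 bodycirc [ 0.6419 -0.2261  0.0166]
side cap seed [ 0.643 -0.079  0.038] ztop 0.061 topmean [ 0.647  -0.0751  0.0597] 98 bodycirc [ 0.6423 -0.085   0.0147]
side lamp seed [0.53  0.157 0.097] ztop 0.136 topmean [0.5358 0.1674 0.1351] 112 bodycirc [0.5427 0.1807 0.0279]
side g1 seed [ 0.417 -0.146  0.039] ztop 0.0509 topmean [ 0.4224 -0.1373  0.0489] 124 bodycirc [ 0.4233 -0.1356  0.0126]
side g2 seed [ 0.457 -0.281  0.042] ztop 0.0516 topmean [ 0.4655 -0.2725  0.0492] 158 bodycirc [ 0.4665 -0.2715  0.0126]
```

Run:
```python
from h import *
p,d,o=grab('wrist'); cv2.imwrite('pics/w1.png',cv2.resize(p[...,::-1],(784,588)))
W=world('wrist',d,o); np.savez('pics/w1.npz',p=p,d=d,W=W)
```

Call:
arm_command(plan="-0.02 -0.05 0 0;-0.02 -0.05 0 0;-0.02 -0.05 0 0;-0.01 -0.045 0 0;0 0 0 0;0 0 0 0")

```text
clock: 0.9
tcp_pos: [0.4808, -0.0697, 0.2457]
orientation: [2.221, 2.221, 0.002]
contact_force: [-0.3, 1.3, -0.7]
grip_width: 0.0854
gripper_force: 0.0
```

View pics/w1.png

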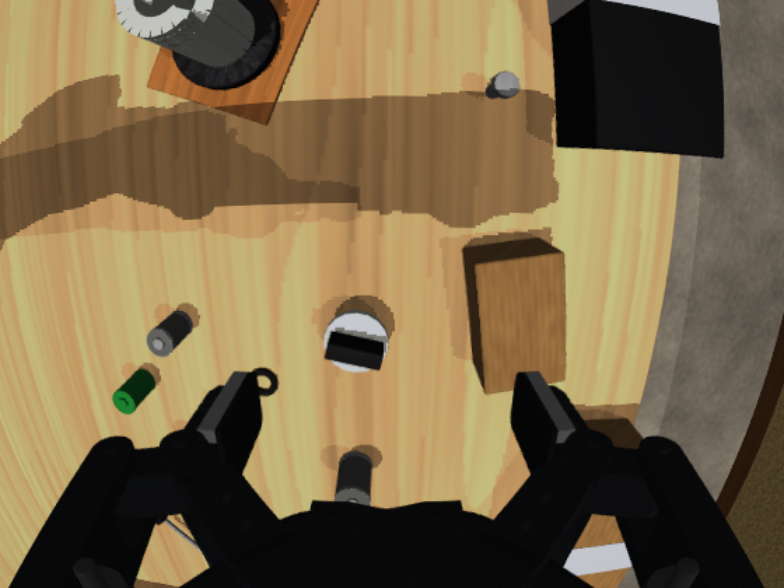

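The wrist view shows the cap at (356,340) with its wing running nearly along world x, tilted slightly. Cell A is at (163,340), green at (125,400), the washer at (264,381) and the lamp at the top left, around (180,20).

```bash
cat > m2.py <<'E'
from m import *
def rc(w,c,rad,z0,z1,fixed):
    q=np.array(c,float)
    for _ in range(4):
        b=w[(np.hypot(*(w[:,:2]-q).T)<rad)&(w[:,2]>z0)&(w[:,2]<z1)]
        if len(b)<10: return None
        q=least_squares(lambda q:np.hypot(*(b[:,:2]-q).T)-fixed,q,loss='soft_l1',f_scale=.001).x
    return q.round(4),len(b)
def top(w,c,rad,z0,z1):
    b=w[(np.hypot(*(w[:,:2]-np.array(c)).T)<rad)&(w[:,2]>z0)&(w[:,2]<z1)]
    return (None if len(b)<5 else ((b[:,:2].min(0)+b[:,:2].max(0))/2).round(4)),len(b)
def wing(w,c):
    b=w[(np.hypot(*(w[:,:2]-np.array(c)).T)<.035)&(w[:,2]>.055)&(w[:,2]<.064)]
    if len(b)<10:return None
    (cx,cy),s,a=cv2.minAreaRect(b[:,:2].astype(np.float32)*1000)
    return cx,cy,s,a,len(b)
E
python3 - <<'E'
from m2 import *
p,d,o=grab('wrist'); W2=world('wrist',d,o); np.savez('pics/w2.npz',p=p,d=d,W=W2); print(o['tcp_pos'],o['joints'])
cl={'scene':np.load('pics/scene_W.npy'),'side':np.load('pics/side_W.npy'),'w1':np.load('pics/w1.npz')['W'],'w2':W2}
for n,W in cl.items():
    w=W.reshape(-1,3)
    for k,c in dict(A=(.480,-.0715),B=(.4745,-.201)).items():
        print(n,k,'side',rc(w,c,.02,.012,.045,.013),'top',top(w,c,.02,.046,.06))
    print(n,'lamp',rc(w,(.546,.181),.036,.04,.125,.028),top(w,(.546,.181),.034,.131,.14))
    print(n,'flange',rc(w,(.648,-.077),.034,.026,.031,.027),'wing',wing(w,(.648,-.077)))
for n in cl:
    if n in('w1','w2'): p=np.load(f'pics/{n}.npz')['p']
p=np.load('pics/scene.npz')['p'][180:270,300:380]
cv2.imwrite('pics/lampcrop.png',cv2.resize(p[...,::-1],None,fx=6,fy=6,interpolation=2))
E
```

```text
[ 0.4807519  -0.06973851  0.24566202] [-0.01074081  0.16353818  0.02955189  1.99790553 -0.00601977  0.97894032
  0.02195306]
scene A side (array([ 0.4801, -0.0725]), 69) top (array([ 0.4842, -0.0727]), 26)
scene B side (array([ 0.4749, -0.2018]), 67) top (array([ 0.4783, -0.2003]), 25)
scene lamp (array([0.5451, 0.1805]), 429) (array([0.5469, 0.1807]), 151)
scene flange (array([ 0.6458, -0.079 ]), 58) wing (652.6740112304688, -73.89448547363281, (15.904356002807617, 44.726932525634766), 74.06214904785156, 55)
side A side (array([ 0.4793, -0.0708]), 164) top (array([ 0.4783, -0.0714]), 99)
side B side (array([ 0.4735, -0.1999]), 189) top (array([ 0.4732, -0.1999]), 145)
side lamp (array([0.543 , 0.1814]), 734) (array([0.5432, 0.1808]), 205)
side flange (array([ 0.6491, -0.0733]), 38) wing (647.2271728515625, -74.01728057861328, (16.22844696044922, 43.81377410888672), 78.1158218383789, 113)
w1 A side (array([ 0.4789, -0.0724]), 275) top (array([ 0.4797, -0.0718]), 303)
w1 B side None top (None, 0)
w1 lamp (array([0.5439, 0.1801]), 2180) (array([0.541 , 0.1664]), 903)
w1 flange (array([ 0.6486, -0.0756]), 57) wing (648.5978393554688, -74.92390441894531, (14.05213451385498, 44.18860626220703), 76.75192260742188, 503)
w2 A side (array([ 0.4791, -0.0726]), 115) top (array([ 0.4791, -0.0725]), 501)
w2 B side (array([ 0.4729, -0.2021]), 265) top (array([ 0.4729, -0.2015]), 346)
w2 lamp None (None, 0)
w2 flange (array([ 0.6493, -0.0754]), 59) wing (648.1077880859375, -75.40525817871094, (14.248577117919922, 44.95277404785156), 76.81144714355469, 463)
```

View pics/lampcrop.png

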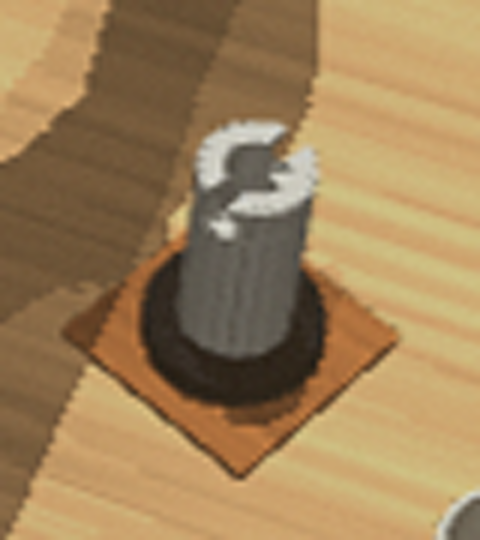

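The crop shows the rim slots at about (290,150) and (225,200). All views agree: cell A is at (0.479,-0.0725), cell B at (0.473,-0.2015), the cap at (0.6485,-0.0755) with its wing at -13.2°, and the lamp near (0.544,0.181). Next I grasp A.

Call:
arm_command(plan="-0.003 -0.002 0.05 0;0 0 0.05 0;0 0 0.05 0;0 0 0.034 0;0 0 0.02 0;0 0 0 0;0 0 0 0")

```text
clock: 1.82
tcp_pos: [0.4791, -0.0727, 0.0417]
orientation: [2.22, 2.221, 0.001]
contact_force: [1.0, -0.8, 0.2]
grip_width: 0.0856
gripper_force: 0.0
```

Call:
arm_command(plan="0 0 0 0;0 0 0 0;0 0 0 0;0 0 0 0;0 0 0 0;0 0 0 0", hand=1, grip_force=30)

```text
clock: 2.58
tcp_pos: [0.4783, -0.073, 0.0417]
orientation: [2.221, 2.221, 0.001]
contact_force: [-0.0, 0.2, 4.9]
grip_width: 0.0248
gripper_force: 30.5
```

Call:
arm_command(plan="0 0 -0.03 0;0 0 -0.06 0;0 0 -0.06 0;0 0 -0.055 0;0.04 0.016 0 0;0.045 0.018 0 0;0.045 0.018 0 0;0.033 0.014 0 0;0 0 0 0;0 0 0 0;0 0 0 0")

```text
clock: 3.95
tcp_pos: [0.5437, 0.0885, 0.2461]
orientation: [2.224, 2.219, -0.001]
contact_force: [0.0, 0.7, -1.7]
grip_width: 0.0246
gripper_force: 30.2
```

Run:
```python
from m2 import *
p,d,o=grab('wrist'); W=world('wrist',d,o); np.savez('pics/w3.npz',p=p,d=d,W=W); print(o['tcp_pos'],o['joints'])
w=W.reshape(-1,3)
print('lamp',rc(w,(.544,.181),.036,.04,.125,.028),top(w,(.544,.181),.034,.131,.14))
cv2.imwrite('pics/w3.png',cv2.resize(p[...,::-1],(784,588)))
```

```text
[0.54366255 0.08851301 0.24612817] [-0.22706734  0.27520147 -0.05776664  1.8507519   0.01905255  1.01680008
 -0.29469566]
lamp (array([0.5387, 0.1658]), 1072) (array([0.5436, 0.1795]), 2588)
```

View pics/w3.png

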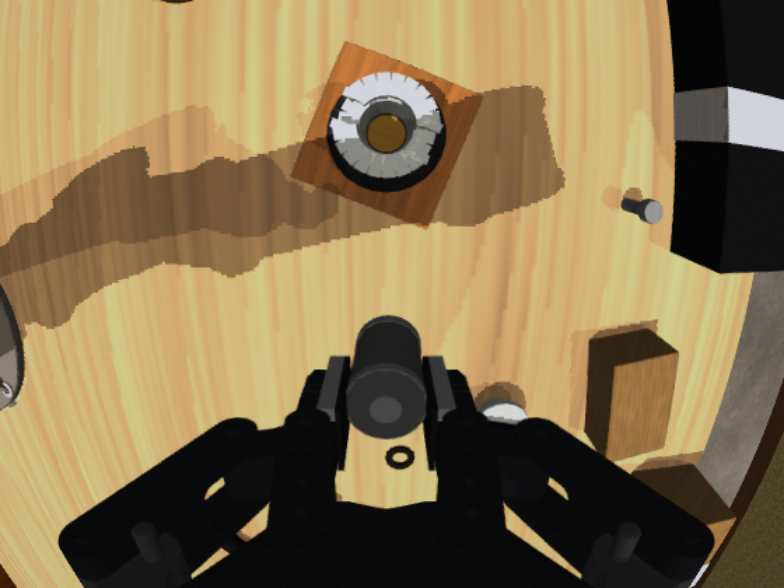

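The view shows the lamp's rim ring centred near (388,130), the cradle tilted about 22°, and the held cell's top at (387,403), upright between the pads. I measure the rim gaps and the held cell numerically.

Run:
```python
from m2 import *
z=np.load('pics/w3.npz');w=z['W'].reshape(-1,3)
c=np.array([.5436,.1797])
b=w[(w[:,2]>.131)&(w[:,2]<.14)&(np.hypot(*(w[:,:2]-c).T)<.034)]
print('z',np.median(b[:,2]))
# circle fits: outer and inner edges per angle
for _ in range(3):
    rel=b[:,:2]-c;a=np.degrees(np.arctan2(rel[:,1],rel[:,0]))%360;rr=np.hypot(*rel.T)
    O=[];I=[]
    for k in range(0,360,6):
        s=(a>=k)&(a<k+6)
        if s.sum()>8: O.append(rel[s][rr[s].argmax()]);I.append(rel[s][rr[s].argmin()])
    fo=circ(np.array(O));fi=circ(np.array(I)); c=c+(fo[:2]+fi[:2])/2
print('outer',fo.round(4),'inner',fi.round(4),'c',c.round(4))
rel=b[:,:2]-c;a=np.degrees(np.arctan2(rel[:,1],rel[:,0]))%360;rr=np.hypot(*rel.T)
h=np.histogram(a[(rr>.018)&(rr<.026)],72,(0,360))[0];print(h)
# cradle square
g=w[(w[:,2]>.004)&(w[:,2]<.009)&(np.abs(w[:,:2]-c).max(1)<.09)]
print('cradle',cv2.minAreaRect(g[:,:2].astype(np.float32)*1000))
# held cell: points near tcp
t=np.array([.5437,.0885]);
q=w[(np.hypot(*(w[:,:2]-t).T)<.025)&(w[:,2]>.17)&(w[:,2]<.27)]
for lo in np.arange(.18,.27,.005):
    s=q[(q[:,2]>=lo)&(q[:,2]<lo+.005)]
    if len(s)>10: print(lo.round(3),len(s),s[:,:2].min(0).round(4),s[:,:2].max(0).round(4))
```

```text
z 0.13559314111344722
outer [0.     0.     0.0281] inner [-0.     -0.      0.0156] c [0.5436 0.1798]
[26 29 27 26 28 28 29 29 27 28 26 27 30 25 28 29 25 29 28 27 26 29 27 27
 29 28 30 26  8  0  0  0  0  0  5 28 26 28 28 26 29 27 28 30 29 26 28 29
 27 26 27 29 27 25 30 27 29 28 29 27 28 29 31 20 10  0  0  0  0  0  7 28]
cradle ((543.7985229492188, 179.93853759765625), (121.06617736816406, 120.80110931396484), 67.9457778930664)
0.205 105 [0.5312 0.0918] [0.557  0.1023]
0.21 208 [0.5308 0.0891] [0.5568 0.1024]
0.215 156 [0.5319 0.0915] [0.5563 0.102 ]
0.22 165 [0.5315 0.0885] [0.5568 0.1021]
0.225 186 [0.5315 0.0905] [0.5564 0.1021]
0.23 194 [0.5313 0.0932] [0.5558 0.1023]
0.235 338 [0.5205 0.0919] [0.5674 0.1019]
0.24 496 [0.5195 0.0915] [0.5679 0.1022]
0.245 466 [0.5195 0.0767] [0.5678 0.1022]
0.25 2584 [0.5194 0.0756] [0.5679 0.1028]
0.255 609 [0.5195 0.0767] [0.5679 0.0995]
0.26 415 [0.5196 0.0766] [0.5679 0.0999]
0.265 499 [0.524  0.0758] [0.5624 0.0999]
```

Call:
arm_command(plan="0.03 0 0 0;0.035 0 0 0;0.0255 -0.0005 0 0;0 0 0.03 0;0 0 0.024 0;0 0 0 0;0 0 0 0;0 0 0 0")

```text
clock: 5.0
tcp_pos: [0.5443, 0.1806, 0.1936]
orientation: [2.221, 2.22, 0.003]
contact_force: [0.3, 0.3, -0.0]
grip_width: 0.0249
gripper_force: 30.2
```

Run:
```python
from h import *
o=r.get_obs();print(o['tcp_pos'],o['orientation'],o['contact_force'])
```

```text
[0.5442986  0.18056422 0.19362741] [2.22135399 2.22031433 0.00323929] [ 0.31203989  0.32041543 -0.01672576]
```

Call:
arm_command(plan="-0.001 -0.0005 0.008 0;0 0 0.008 0;0 0 0.006 0;0 0 0 0")

```text
clock: 5.5
tcp_pos: [0.5425, 0.1794, 0.1695]
orientation: [-2.221, -2.221, 0.002]
contact_force: [-0.8, -0.0, -0.8]
grip_width: 0.0247
gripper_force: 30.2
```

Call:
arm_command(plan="0 0 0.005 0;0 0 0.005 0;0 0 0.006 0;0 0 0 0")

```text
clock: 6.0
tcp_pos: [0.5426, 0.1794, 0.1537]
orientation: [-2.221, -2.221, 0.002]
contact_force: [-0.2, 0.3, -0.2]
grip_width: 0.0248
gripper_force: 30.2
```

Inserted with no contact force. I release and then retreat upwards.

Call:
arm_command(plan="0 0 0 0;0 0 0 0;0 0 0 0;0 0 0 0;0 0 -0.03 0;0 0 -0.06 0;0 0 0 0", hand=-1)

```text
clock: 6.88
tcp_pos: [0.5458, 0.1807, 0.2493]
orientation: [2.219, 2.219, 0.014]
contact_force: [0.7, -0.3, 0.1]
grip_width: 0.0855
gripper_force: 0.0
```

Run:
```python
from m2 import *
o=r.get_obs();print(o['tcp_pos'],o['clock'])
for n in('side','scene','wrist'):
    p,d,o=grab(n);w=world(n,d,o).reshape(-1,3)
    b=w[(np.hypot(*(w[:,:2]-[.5436,.1798]).T)<.012)&(w[:,2]<.13)]
    print(n,len(b),np.percentile(b[:,2],[2,50,98]).round(4) if len(b) else '', 'at A',(np.hypot(*(w[:,:2]-[.479,-.0725]).T)<.012).sum(), w[(np.hypot(*(w[:,:2]-[.479,-.0725]).T)<.012)][:,2].max(initial=0))
```

```text
[0.54582342 0.18067156 0.24934995] 6.875
side 0  at A 74 0.002690654547196303
scene 7 [0.0997 0.1162 0.1296] at A 32 0.0034700327081200744
wrist 177 [0.0692 0.0709 0.0733] at A 145 0.001985888037677297
```

Cell A is in (top at 71 mm). Next is cell B.

Call:
arm_command(plan="-0.03 -0.005 0 0;-0.05 -0.01 0 0;-0.05 -0.01 0 0;-0.05 -0.01 0 0;-0.05 -0.01 0 0;-0.05 -0.01 0 0;-0.05 -0.01 0 0;-0.05 -0.0065 0 0;0 0 0.05 0;0 0 0.05 0;0 0 0 0;0 0 0 0;0 0 0 0")

```text
clock: 8.65
tcp_pos: [0.4728, -0.2008, 0.1461]
orientation: [2.219, 2.22, 0.003]
contact_force: [0.5, -0.6, -0.1]
grip_width: 0.0853
gripper_force: 0.0
```

Run:
```python
from m2 import *
p,d,o=grab('wrist');w=world('wrist',d,o).reshape(-1,3);print(o['tcp_pos'],o['orientation'],o['joints'])
print(rc(w,(.473,-.2015),.02,.012,.045,.013),top(w,(.473,-.2015),.02,.046,.06))
```

```text
[ 0.47284287 -0.2007613   0.14611926] [2.21919802 2.21968816 0.00258504] [ 0.18924753  0.33817442  0.10953196  2.03890626 -0.05262262  0.76381037
  0.33074441]
(array([ 0.4732, -0.202 ]), 295) (array([ 0.4732, -0.2017]), 960)
```

Call:
arm_command(plan="-0.001 0.0005 0.05 0;0 0 0.034 0;0 0 0.02 0;0 0 0 0;0 0 0 0")

```text
clock: 9.32
tcp_pos: [0.4731, -0.2018, 0.0417]
orientation: [2.22, 2.22, 0.002]
contact_force: [0.7, -0.4, -0.0]
grip_width: 0.0853
gripper_force: 0.0
```

Call:
arm_command(plan="0 0 0 0;0 0 0 0;0 0 0 0;0 0 0 0;0 0 0 0;0 0 0 0", hand=1)

```text
clock: 10.07
tcp_pos: [0.4723, -0.2016, 0.0406]
orientation: [2.221, 2.221, 0.0]
contact_force: [-0.3, -0.4, 4.9]
grip_width: 0.0252
gripper_force: 30.7
```

Call:
arm_command(plan="0 0 -0.03 0;0 0 -0.06 0;0 0 -0.06 0;0 0 -0.05 0;0.03 0.005 0 0;0.05 0.01 0 0;0.05 0.01 0 0;0.05 0.01 0 0;0.05 0.015 0 0;0.05 0.015 0 0;0.01 0.005 0 0;0 0 0 0;0 0 0 0;0 0 0 0")

```text
clock: 11.82
tcp_pos: [0.5418, 0.0868, 0.2403]
orientation: [2.224, 2.218, -0.001]
contact_force: [-0.3, 0.6, -1.4]
grip_width: 0.0249
gripper_force: 30.4
```

```bash
cat > held.py <<'E'
from m2 import *
p,d,o=grab('wrist');w=world('wrist',d,o).reshape(-1,3);t=np.array(o['tcp_pos']);print(t,o['orientation'],o['joints'][6])
q=w[(np.hypot(*(w[:,:2]-t[:2]).T)<.025)]
s=q[(q[:,2]>t[2]-.035)&(q[:,2]<t[2]-.018)]
a,b=s[:,:2].min(0),s[:,:2].max(0)
print('held zmin',np.percentile(q[q[:,2]>.15][:,2],1),'held',len(s),a.round(4),b.round(4),'centre',((a[0]+b[0])/2).round(4),(b[1]-.013).round(4))
print('lamp',top(w,(.5436,.1798),.034,.131,.14))
E
python3 held.py
```

```text
[0.54177913 0.08675444 0.24028454] [ 2.22403935e+00  2.21845586e+00 -8.66834301e-04] -0.2899900027109966
held zmin 0.2073781840551972 held 617 [0.5288 0.0858] [0.5555 0.0999] centre 0.5421 0.0869
lamp (array([0.5436, 0.18  ]), 2713)
```

Call:
arm_command(plan="0.03 0.0005 0 0;0.035 0.0005 0 0;0.028 0.0005 0 0;0 0 0.03 0;0 0 0.02 0;0 0 0 0;0 0 0 0;0 0 0 0")

```text
clock: 12.88
tcp_pos: [0.5442, 0.1816, 0.1915]
orientation: [2.221, 2.22, 0.003]
contact_force: [0.1, 0.2, -0.1]
grip_width: 0.0247
gripper_force: 30.4
```

```bash
python3 held.py
```

```text
[0.54422968 0.18159835 0.19150627] [2.22134153 2.22043727 0.00304108] -0.467200309344091
held zmin 0.1587236294393894 held 615 [0.5313 0.1806] [0.558  0.1947] centre 0.5447 0.1817
lamp (array([0.5439, 0.1841]), 2420)
```

Call:
arm_command(plan="-0.0015 -0.0005 0.008 0;0 0 0.008 0;0 0 0.006 0;0 0 0 0;0 0 0.005 0;0 0 0.005 0;0 0 0.005 0;0 0 0 0")

```text
clock: 13.92
tcp_pos: [0.5427, 0.1799, 0.1528]
orientation: [-2.221, -2.221, 0.001]
contact_force: [0.3, -0.2, -0.7]
grip_width: 0.025
gripper_force: 30.4
```

Call:
arm_command(plan="0 0 0 0;0 0 0 0;0 0 0 0;0 0 0 0;0 0 -0.03 0;0 0 -0.06 0;0 0 0 0", hand=-1)

```text
clock: 14.8
tcp_pos: [0.5458, 0.1812, 0.2483]
orientation: [2.219, 2.219, 0.014]
contact_force: [-0.2, 0.3, 0.1]
grip_width: 0.0853
gripper_force: 0.0
```

Run:
```python
from m2 import *
p,d,o=grab('wrist');w=world('wrist',d,o).reshape(-1,3);print(o['tcp_pos'],o['clock'])
b=w[(np.hypot(*(w[:,:2]-[.5436,.1798]).T)<.012)&(w[:,2]<.13)]
print(len(b),np.percentile(b[:,2],[2,50,98]).round(4))
```

```text
[0.54582108 0.18116453 0.24831263] 14.8
627 [0.1193 0.1207 0.1234]
```

Both cells are in (top at 121 mm). I move to the cap and turn the tool -76.8°.

Call:
arm_command(plan="-0.03 0.01 0 0;-0.045 0.0185 0 0;-0.045 0.0185 0 0;-0.045 0.0185 0 0;-0.045 0.0185 0 0;-0.045 0.0185 0 0;0 0 0 -9.6;0 0 0 -9.6;0 0 0 -9.6;0 0 0 -9.6;0 0 0 -9.6;0 0 0 -9.6;0 0 0 -9.6;0 0 0 -9.6;0 0 0.05 0;0 0 0.03 0;0 0 0 0;0 0 0 0;0 0 0 0")

```text
clock: 17.23
tcp_pos: [0.6465, -0.075, 0.1649]
orientation: [0.361, 3.118, 0.0]
contact_force: [-0.4, 0.1, 0.9]
grip_width: 0.0853
gripper_force: 0.0
```

```bash
cat > capm.py <<'E'
import sys
from m2 import *
p,d,o=grab('wrist');w=world('wrist',d,o).reshape(-1,3);t=np.array(o['tcp_pos'])
M=R.from_rotvec(o['orientation']).as_matrix();print('tcp',t,'yaw y-axis',np.degrees(np.arctan2(M[1,1],M[0,1])),'tool z',M[:,2].round(3),'joints',o['joints'].round(2),'F',o['contact_force'].round(1))
g=wing(w,(.6485,-.0755));print('wing',g)
if g: print('delta in tool mm',(M.T@(np.array([g[0]/1000,g[1]/1000,.050])-t)).round(4))
E
python3 capm.py
```

```text
tcp [ 0.64651845 -0.0749783   0.16492727] yaw y-axis 76.79827569499841 tool z [ 0.003 -0.    -1.   ] joints [ 0.2   0.53 -0.24  1.68  0.15  0.95  1.24] F [-0.4  0.1  0.9]
wing (648.7601928710938, -75.27476501464844, (13.477709770202637, 44.92471694946289), 76.39447021484375, 1010)
delta in tool mm [-0.0019  0.0002  0.1149]
```

Call:
arm_command(plan="-0.002 0 0.05 0;0 0 0.045 0;0 0 0.02 0;0 0 0 0;0 0 0 0")

```text
clock: 17.9
tcp_pos: [0.649, -0.0754, 0.0503]
orientation: [0.361, 3.118, 0.0]
contact_force: [0.1, -0.4, -0.0]
grip_width: 0.0852
gripper_force: 0.0
```

Call:
arm_command(plan="0 0 0 0;0 0 0 0;0 0 0 0;0 0 0 0;0 0 0 0;0 0 0 0;0 0 0 0", hand=1, grip_force=80)

```text
clock: 18.77
tcp_pos: [0.6475, -0.0754, 0.0484]
orientation: [0.361, 3.121, 0.0]
contact_force: [0.5, 0.1, 2.4]
grip_width: 0.0123
gripper_force: 81.3
```

```bash
python3 capm.py
```

```text
tcp [ 0.64752539 -0.07542952  0.04840344] yaw y-axis 76.80271548976812 tool z [ 0.  0. -1.] joints [ 0.18  0.67 -0.22  1.74  0.2   0.75  1.2 ] F [0.5 0.1 2.4]
wing (648.1958618164062, -76.4816665649414, (40.07094192504883, 40.057430267333984), 30.845312118530273, 3356)
delta in tool mm [-0.0009 -0.0009 -0.0016]
```

Call:
arm_command(plan="0 0 -0.03 0;0 0 -0.055 0;0 0 -0.055 0;0 0 -0.05 8.8;0.02 0.02 0 0;0.035 0.036 0 0;0.035 0.036 0 0;0.035 0.036 0 0;0.035 0.036 0 0;0.0328 0.0337 0 0;0 0 0 0;0 0 0 0;0 0 0 0;0 0 0 0")

```text
clock: 20.58
tcp_pos: [0.5432, 0.1788, 0.2382]
orientation: [0.603, 3.083, -0.001]
contact_force: [-0.2, -0.6, -0.9]
grip_width: 0.0124
gripper_force: 81.1
```

Run:
```python
from m2 import *
p,d,o=grab('wrist');w=world('wrist',d,o).reshape(-1,3);t=np.array(o['tcp_pos'])
M=R.from_rotvec(o['orientation']).as_matrix();print('tcp',t,'yaw',np.degrees(np.arctan2(M[1,1],M[0,1])),o['joints'].round(2),M[:,2].round(3))
np.savez('pics/w5.npz',p=p,d=d,W=w)
cv2.imwrite('pics/w5.png',cv2.resize(p[...,::-1],(784,588)))
L=(w-t)@M
s=L[(np.hypot(L[:,0],L[:,1])<.04)&(L[:,2]>.0)&(L[:,2]<.08)]
h,e=np.histogram(s[:,2],np.arange(0,.081,.003));print(h)
for a,b in((.016,.019),(.019,.026),(.028,.036),(.036,.046)):
    k=s[(s[:,2]>=a)&(s[:,2]<b)]
    if len(k)>5: print(a,b,len(k),k[:,:2].min(0).round(4),k[:,:2].max(0).round(4))
```

```text
tcp [0.54322637 0.17884608 0.23818947] yaw 67.8798488744993 [-0.17  0.34 -0.32  1.8   0.12  1.03  0.65] [ 0. -0. -1.]
[ 226  208  147   92 1682 1007  160   50    0    0    0   12   28   14
    0    0    0    0    0    0    0    0    0    0    0    0]
0.016 0.019 231 [-0.0093 -0.0268] [0.0258 0.0257]
0.019 0.026 153 [ 0.0048 -0.0237] [0.0256 0.0251]
0.028 0.036 12 [ 0.0203 -0.0038] [0.0215 0.0027]
0.036 0.046 42 [ 0.0205 -0.0038] [0.0214 0.0027]
```

View pics/w5.png

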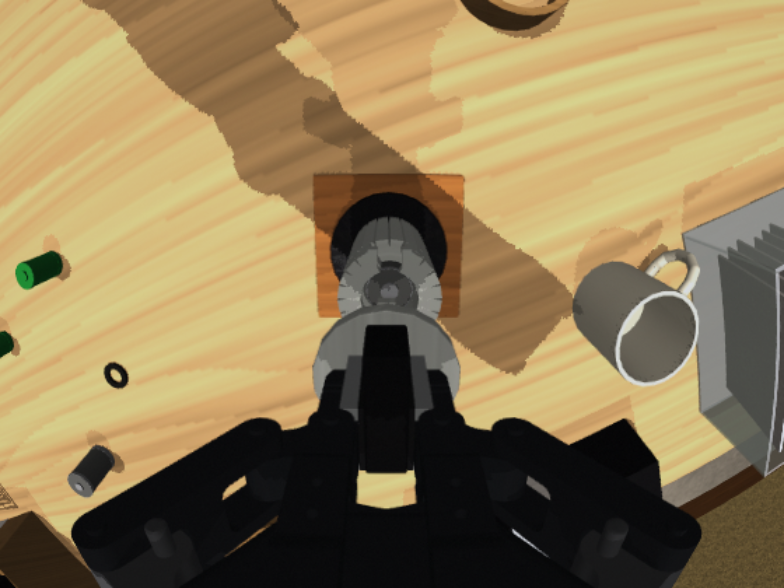

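The cap is held square with its lug over the near slot (around (390,265)). The cradle spans columns 314–464. I measure the lamp centre in this same view for a differential correction.

Run:
```python
from m2 import *
w=np.load('pics/w5.npz')['W'];t=np.array([.54322637,.17884608,.23818947]);M=R.from_euler('z',0).as_matrix()
y=np.radians(67.88);M=np.array([[-np.sin(y),np.cos(y),0],[np.cos(y),np.sin(y),0],[0,0,-1.]])
L=(w-t)@M
c=L[(w[:,2]>.004)&(w[:,2]<.0085)&(np.abs(L[:,0])<.08)&(np.abs(L[:,1])<.08)]
# edges: per-row/per-col extremes
xs=[c[np.abs(c[:,1]-k)<.002][:,0].max() for k in np.arange(-.05,.051,.01)]
k2=np.arange(.0,.055,.006)
lo=[c[np.abs(c[:,0]-k)<.003][:,1].min() for k in k2];hi=[c[np.abs(c[:,0]-k)<.003][:,1].max() for k in k2]
print('far edge x',np.round(xs,4));print('y lo',np.round(lo,4),'hi',np.round(hi,4));print('centre',np.median(xs)-.06,(np.median(lo)+np.median(hi))/2)
for z0,z1 in((.03,.08),(.08,.125)):print('tube',rc(np.c_[L[:,:2],w[:,2]],(0,0.001),.036,z0,z1,.028))
b=L[(w[:,2]>.131)&(w[:,2]<.14)&(np.hypot(L[:,0],L[:,1])<.034)]
print('rim',len(b),b[:,:2].min(0).round(4),b[:,:2].max(0).round(4))
a=b[b[:,0]>.016]; ya=np.sort(a[:,1]);g=np.diff(ya);i=g.argmax();print('slot y',ya[i].round(4),ya[i+1].round(4))
```

```text
far edge x [0.0606 0.0603 0.0602 0.0601 0.06   0.0599 0.06   0.0601 0.0602 0.0603
 0.0605]
y lo [-0.0575 -0.0585 -0.0582 -0.0581 -0.0589 -0.0588 -0.0586 -0.0584 -0.0591
 -0.058 ] hi [0.0605 0.0603 0.0603 0.0608 0.0608 0.0606 0.0604 0.0613 0.0613 0.0601]
centre 0.00018136427546969203 0.0010383246684420935
tube (array([0.0003, 0.001 ]), 386)
tube (array([ 0.013, -0.028]), 1134)
rim 1670 [-0.0117 -0.0271] [0.0277 0.0292]
slot y -0.0049 0.007
```

Call:
arm_command(plan="0.0012 0.0015 0.02 0;0 0 0.02 0;0 0 0.008 0;0 0 0 0;0 0 0 0")

```text
clock: 21.25
tcp_pos: [0.5428, 0.1821, 0.1911]
orientation: [0.6, 3.083, 0.001]
contact_force: [0.2, 0.5, 0.0]
grip_width: 0.012
gripper_force: 81.1
```

Call:
arm_command(plan="0 0 0.003 0;0 0 0.003 0;0 0 0.003 0;0 0 0 0")

```text
clock: 21.75
tcp_pos: [0.542, 0.1818, 0.181]
orientation: [-0.599, -3.083, 0.0]
contact_force: [-0.1, -0.1, 0.1]
grip_width: 0.0123
gripper_force: 81.1
```

Call:
arm_command(plan="0 0 0.003 0;0 0 0.003 0;0 0 0.002 0;0 0 0 0")

```text
clock: 22.25
tcp_pos: [0.5421, 0.1819, 0.1731]
orientation: [-0.599, -3.084, 0.0]
contact_force: [0.6, 0.7, -0.6]
grip_width: 0.0124
gripper_force: 81.1
```

```bash
cat > st.py <<'E'
from h import *
for i in range(3):
    c=eyes.grab_frame('side') if i else 0
    o=r.get_obs();M=R.from_rotvec(o['orientation']).as_matrix();print(o['clock'],o['tcp_pos'].round(4),'yaw',np.degrees(np.arctan2(M[1,1],M[0,1])).round(2),'F',o['contact_force'].round(1),'M',o['moment'].round(2),o['gripper_force'])
E
python3 st.py
```

```text
22.25 [0.5421 0.1819 0.1731] yaw 68.0 F [ 0.6  0.7 -0.6] M [-0.01  0.02  0.01] 81.10534429550171
22.3 [0.5422 0.1819 0.1732] yaw 68.0 F [ 0.1 -0.5 -1.2] M [-0.06 -0.05 -0.01] 81.10463619232178
22.35 [0.5422 0.1819 0.1733] yaw 68.0 F [ 0.5 -0.1  0.2] M [ 0.04  0.03 -0.01] 81.10531568527222
```

Call:
arm_command(plan="0 0 0.002 0;0 0 0.002 0;0 0 0.002 0;0 0 0.002 0;0 0 0 0")

```text
clock: 22.98
tcp_pos: [0.5425, 0.182, 0.1656]
orientation: [0.599, 3.083, 0.0]
contact_force: [0.3, -1.1, 4.5]
grip_width: 0.0123
gripper_force: 81.8
```

```bash
python3 st.py
```

```text
22.975 [0.5425 0.182  0.1656] yaw 68.0 F [ 0.3 -1.1  4.5] M [-0.13  0.17 -0.03] 81.78862452507019
23.025 [0.5424 0.182  0.1656] yaw 68.0 F [-0.6  0.1  4.4] M [-0.14  0.14  0.06] 81.78707957267761
23.075 [0.5424 0.182  0.1656] yaw 68.0 F [-0.6 -0.2  4.2] M [-0.17  0.14 -0.01] 81.78305625915527
```

Force matches the spring, so the lugs are in the slots. I push on to home.

Call:
arm_command(plan="0 0 0.002 0;0 0 0.002 0;0 0 0.001 0;0 0 0.001 0;0 0 0 0;0 0 0 0")

```text
clock: 23.82
tcp_pos: [0.5427, 0.1821, 0.1601]
orientation: [0.599, 3.083, 0.001]
contact_force: [-0.5, -1.3, 9.1]
grip_width: 0.0124
gripper_force: 82.5
```

```bash
python3 st.py
```

```text
23.825 [0.5427 0.1821 0.1601] yaw 67.99 F [-0.5 -1.3  9.1] M [-0.3   0.37  0.01] 82.48014807701111
23.875 [0.5428 0.1821 0.1602] yaw 67.99 F [-1.3 -0.5  8.3] M [-0.23  0.34 -0.03] 82.47961521148682
23.925 [0.5428 0.1821 0.1602] yaw 67.99 F [-0.8 -1.3  8.7] M [-0.24  0.38 -0.01] 82.47869968414307
```

Call:
arm_command(plan="-0.0001 0.0002 0 5;-0.0001 0.0002 0 8;-0.0001 0.0002 0 8;-0.0001 0.0002 0 8;-0.0001 0.0002 0 8;0 0 0 0")

```text
clock: 24.68
tcp_pos: [0.5438, 0.1827, 0.1603]
orientation: [1.548, 2.732, 0.002]
contact_force: [-1.2, -0.3, 9.6]
grip_width: 0.0126
gripper_force: 82.5
```

```bash
python3 st.py
```

```text
24.675 [0.5438 0.1827 0.1603] yaw 30.91 F [-1.2 -0.3  9.6] M [-0.24  0.3  -0.04] 82.46580004692078
24.725 [0.5438 0.1827 0.1602] yaw 30.97 F [-0.9 -0.7  9.4] M [-0.18  0.3  -0.07] 82.46990919113159
24.775 [0.5438 0.1827 0.1602] yaw 30.99 F [-0.9 -1.5  9.3] M [-0.24  0.33 -0.07] 82.47159004211426
```

Turning freely. I continue to 88°.

Call:
arm_command(plan="-0.0001 0.0002 0 9;-0.0001 0.0002 0 9;-0.0001 0.0002 0 9;-0.0001 0.0002 0 9;-0.0001 0.0002 0 9;0 0 0.001 5;0 0 0.001 0;0 0 0 0;0 0 0 0")

```text
clock: 25.9
tcp_pos: [0.545, 0.1828, 0.1585]
orientation: [2.557, 1.824, 0.004]
contact_force: [-1.1, 0.1, 11.5]
grip_width: 0.0123
gripper_force: 82.9
```

```bash
python3 st.py
python3 - <<'E'
from h import *
p,d,o=grab('scene');cv2.imwrite('pics/f.png',cv2.resize(p[150:270,260:420][...,::-1],None,fx=4.5,fy=4.5))
E
```

```text
25.9 [0.545  0.1828 0.1585] yaw -19.0 F [-1.1  0.1 11.5] M [-0.04  0.42 -0.02] 82.85125136375427
25.95 [0.545  0.1828 0.1585] yaw -18.99 F [-1.5  1.  11. ] M [-0.09  0.5  -0.04] 82.85075783729553
26.0 [0.545  0.1828 0.1585] yaw -19.0 F [-2.7 -0.5 11.8] M [-0.05  0.41 -0.01] 82.85134792327881
```

View pics/f.png

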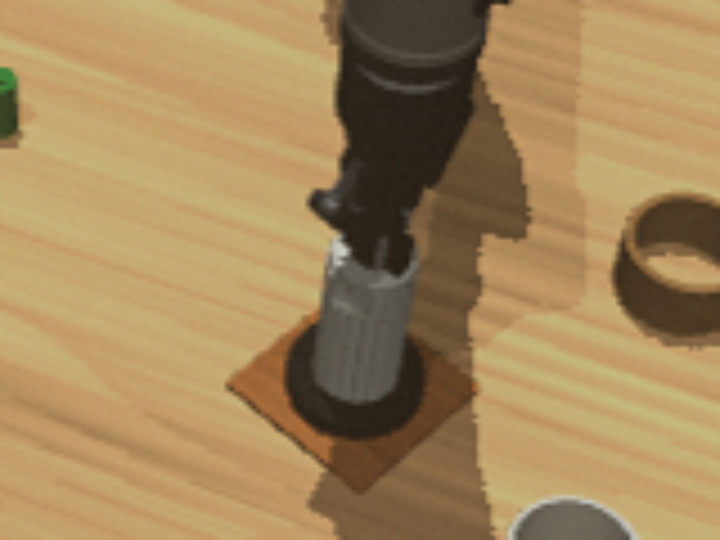

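The flange sits on the rim in the view (around (370,275)). I press a little more to confirm the seat.

Call:
arm_command(plan="0 0 0.0005 1;0 0 0.0005 0;0 0 0.0005 0;0 0 0 0;0 0 0 0;0 0 0 0")

```text
clock: 26.8
tcp_pos: [0.545, 0.1828, 0.1583]
orientation: [2.573, 1.802, 0.004]
contact_force: [-5.4, -1.2, 21.6]
grip_width: 0.0124
gripper_force: 84.4
```

```bash
python3 st.py
```

```text
26.8 [0.545  0.1828 0.1583] yaw -19.98 F [-5.4 -1.2 21.6] M [-0.33  1.38  0.1 ] 84.40241575241089
26.85 [0.545  0.1828 0.1583] yaw -19.99 F [-4.9 -1.7 21.1] M [-0.32  1.35  0.09] 84.40239429473877
26.9 [0.545  0.1828 0.1583] yaw -19.99 F [-5.7 -1.4 22.1] M [-0.38  1.39  0.1 ] 84.40276622772217
```

Force rose to 21 N with no further travel, so the flange is seated. The cap is turned 88° and the gripper is holding it steady, so I hand in.

```bash
python3 -c "
from bench import ticket
print(ticket.hand_in())"
```

```text
the job is handed in; nothing more can be done
None
```

Job handed in (no verdict came back): both C cells are in the tube, and the cap is turned about 88° and still gripped, pressed home on the rim at about 21 N, at 26.9 s on the clock.

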